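Spin a re-tyred band-saw wheel and brake it on its mark

ROBOT

A 6-joint arm with a two-finger parallel gripper is mounted at the origin on the work surface. World frame = base frame: x ahead of the robot, y to its left, z up, the work surface at z = 0. Lengths are in m, angles in rad, forces in N, time in s.
With the tool pointing down it reaches from about 0.3 to 0.775 m from the base axis. Payload 14.6 kg.
Tool frame: the origin (TCP) lies on the centre line of the jaws, within the pads' length; the fingertips stand ctrl.tcp_to_tips ahead of it and the grasp point (between the pads) lies 2 mm behind it (ctrl.tcp_to_tips is the distance from the TCP to the fingertips, in m); z points along the fingers, y is the line along which they close (so a half turn about z gives the same grasp; the last joint's range is limited). The gripper opens to 94 mm and grips with 3 to 60 N. Pads are 16 mm wide; open, the fingers measure 119 mm over their backs; the gripper's body (75 mm by 177 mm) begins 78 mm behind the grasp point.
Start: joints at [1.085, 0.3, 1.521, -0, 1.321, -0.067], TCP at [0.224, 0.502, 0.222] pointing down, gripper open.
Joint ranges: [-3.03, 3.03], [-0.79, 2.21], [0.23, 2.52], [-1.04, 4.18], [0, 3.07], [-2.55, 2.55]. Speed limits (rad/s): [2.22, 2.22, 2.57, 3.14, 3.14, 3.14].

INTERFACE

Orientations are given as [roll, pitch, yaw] about the fixed x, y, z axes, in that order (R = Rz(yaw) Ry(pitch) Rx(roll)).
In Python, from station import telemetry, viewer, hand_in, ctrl gives the robot as it stands.
- The arm moves only by the tool step_arm, never from a script. Its argument "plan" is a list of rows, each an object of numbers: "dx", "dy", "dz": the shift along the tool's x, y, z scaled (see below); "rx", "ry", "rz": the turn, a rotation vector about the tool's x, y, z scaled (see below); "claw": the closure, from 0 (fully open) to 1 (shut). In form: [{"dx": .., "dy": .., "dz": .., "rx": .., "ry": .., "rz": .., "claw": ..}, ...]. A call has 1 to 10 rows; each row shifts and turns the commanded pose from where the row before left it, along the tool's axes as they then stand; what a row does not reach is not made up. The controller multiplies each number of a shift by 0.1 m and each number of a turn by 90 degrees. A row lasts 1/10 s, in which the tool goes at most 50 mm and 8.59 degrees, less where a joint would pass 70% of its speed; a pose out of reach is approached as far as the arm can. A call with a number of a shift or a turn outside -1 to 1 is refused whole. A call with a gripper value outside its range is refused whole. The fingers move at their own pace and stop on an object; "grip_force" is the grip in N (left out, the last holds). Time passes only in rows, so rows that do not move let the fingers close. It gives the time, the measured TCP pose, the force, the opening and the grip force at its end, in the units of the state.
- telemetry.get_obs(): the state, without advancing time (a new reading comes with each control period).
- viewer.camera(name): name is "scene" or "top" or "wrist"; returns a dict with "img" (420x560x3 uint8, red, green, blue), "z_map" (420x560 float32, m along the optical axis (not along the pixel's ray), 0 where there is no reading), "fx", "fy", "cx", "cy" (pixels), "R" (3x3) and "t" (3): a world point X has camera coordinates R X + t; the wrist camera has in their place "tool_from_camera" (4x4, takes a point from camera to tool coordinates, whose origin is the TCP and whose axes are the flange's). Camera axes: x right, y down, z forward; pixel columns grow to the right and rows downward; lengths in m; the calibration is good to about 2 mm. The wrist camera is an equidistant fisheye: a pixel r from the principal point sees the ray r / f radians off the axis. A picture is of the moment at which its call begins: read the wrist's pose just before it.
- hand_in(): hands the job in; it is judged then, once.
Trained networks look in a picture, given as the dict that the camera call returned (one of the last four; its "shot" number tells which), for a name from the list of things; names that differ only in an ending like _2 or _b are one class to them, and where a whole thing is asked for, a point or a joint stands for the part that bears it (a point fixed in the world has none). Each returns a list of dicts, best first, with "score" (0 to 1); they miss things now and then, are a little off and sometimes report something else, mostly with a low value. They report only what shows in the picture. A call takes as long as a camera call.
- viewer.recognise(target, picture): "rect" ([left, top, right, bottom] in pixels, round what is visible of it).
The state is a dict: "time_s": time; "qpos": joint angles; "joint_vel": joint speeds; "tau": joint torques, N m; "ee_pos": TCP position; "eef_rot": TCP orientation; "force": force on the tool from outside, world axes, zero at the start; "moment": the same for the moment, N m; "grip_width": finger opening in m; "grip_force": force on a finger pad.
Only numpy, scipy, OpenCV 4.12 (cv2) and the standard library are available. Lean on these libraries where they do the work, as an engineer would, in place of code of your own. Each camera call takes 0.05 s, during which the arm holds its last target. There are 200 camera calls.

TASK

The band-saw wheel on the truing stand has a new tyre, with masking tape over the tyre's joint. With a fingertip against a spoke flick the wheel spinning, either way round, and let the tape run past the stylus of the dial gauge at least twice with nothing touching the wheel; then, while it is still turning, brake it with a fingertip pressed on the rim so that it stops with the tape at the stylus, easing it the last little way if need be, and take the finger away. Do not stop the wheel or drag it round by the rim with the tape anywhere else, do not pinch the rim or touch the gauge, and leave the loose things where they lie.

Things in the scene. Friction and masses are not known exactly. Their poses are not given: they have to be found in the camera images.
- wheel: grey-painted cast band-saw wheel lying flat, free to spin endlessly on an upright axle, hardly any drag (a 3 rad/s spin takes over 30 s to die). Origin on the axle, 60 mm above the bench; z up; x turns with it and points at the tape. Hub 26 mm radius, axle end 43 mm above the origin. 3 spokes 18 mm wide at 60, 180, 300 deg from x, tops 17 mm above the origin; open windows between, hub to rim 72 mm
- rim: the wheel's rim, one with its spokes: flat ring, 98 to 114 mm radius, 22 mm tall, the outer 4 mm a black rubber tyre. Same origin and axes as the wheel; its underside is level with the origin, its flat top face 22 mm above. 50 mm of free depth below the wheel. A finger pressing on it with a few newtons stops the wheel almost at once
- tape (a point): middle of the 25 mm wide strip of buff masking tape that crosses the rim's top face and runs down the tread; the point lies on the tread (114 mm from the axle), half-way up the rim
- stylus (a point): tip of the dial gauge's stylus, which rests against the tread, half-way up the rim; the tape is at the stylus when these two points meet
- gauge: dial gauge (58 mm dial facing up) on a magnetic stand with a 60 x 50 x 55 mm foot, fixed on the plate beyond the wheel. Origin on the bench under the axle; x points from the axle along the stylus to the dial, centre 181 mm out, top 84 mm up; a 170 mm tall post stands at x 192, y 85 mm, joined to the dial by a rod 130 mm up
- plate: the stand's ground steel plate, 385 x 430 x 10 mm, fixed on the bench. Origin on the bench under the axle; the plate runs from -140 to 245 mm along its x and 215 mm to each side along its y
- spanner: loose steel combination spanner, 155 mm long, 8 mm thick, lying on the plate; origin under its middle, x along it towards the open jaw
- bearing: loose old ball bearing, 35 mm across, 11 mm tall, lying on the plate; origin under its centre
- tape_roll: loose roll of masking tape lying flat on the bench, 108 mm across, 25 mm tall; origin under its centre
- battery: loose black power-tool battery pack, 118 x 75 x 67 mm, standing on the bench; origin under its centre

How it is judged:
On the way, in this order (a step that is already met when the one before it is completed fails the run):
1. spinning with nothing touching it, the wheel carries the tape past the stylus (distance between tape and stylus below 0.03 m and angular speed of wheel above 0.3 rad/s and contact force between anything else and wheel below 0.05 N), for 0.02 s.
2. still untouched, it carries the tape round to the side away from the stylus (distance between tape and stylus above 0.18 m and angular speed of wheel above 0.3 rad/s and contact force between anything else and wheel below 0.05 N), for 0.02 s.
3. still untouched, it carries the tape past the stylus a second time (all of step 1), for 0.02 s.
4. a finger pressed on the rim has stopped the wheel, with the tape near the stylus (contact force between the fingers and rim above 0.3 N and angular speed of wheel below 0.15 rad/s and distance between tape and stylus below 0.09 m), for 0.05 s.
At the end, for the whole second after the job is handed in: The finger is off the wheel, which is at rest (under 0.05 rad/s) with the stylus on the tape: the tape's middle is within 12.5 mm of the stylus tip, half the tape's width (distance between tape and stylus below 0.0125 m and angular speed of wheel below 0.05 rad/s); the robot touches nothing.
It fails at once if the rim is pinched between the fingers (the grasp point comes down into the rim) (contact force between the fingers and rim above 0.5 N and z of the grasp point in the frame of wheel below 0.032 m and horizontal distance between the grasp point and wheel between 0.098 and 0.114 m).
It fails at once if the finger stops or drags the wheel by its rim with the tape well away from the stylus (over 90 mm) (contact force between the fingers and rim above 1 N and angular speed of wheel below 0.3 rad/s and distance between tape and stylus above 0.09 m).
It fails at once if the dial gauge is touched (contact force between anything else and gauge above 1 N).
It fails at once if a loose thing is moved by more than 15 mm (distance of any of spanner, bearing, tape_roll, battery from where it was at the start of the episode above 0.015 m).
It also fails if it takes over 61 s, if anything falls off the work surface, if the arm or the gripper's body presses on something with over 40 N, if the wrist force passes 120 N, or if a joint passes its speed limit or range.

## Working session

There is one attempt and no reset: what is moved stays moved. The work goes in short steps, Python scripts to look and compute and a tool call to move; the robot and the scene stay as the last step left them, time stands still between calls to the robot, and variables do not carry over. Pictures are saved under pics/ and viewed, at most 10 in all, crops included, and the job is handed in when it is done.

Besides the shell and the picture viewer there is one more tool, called as name(argument=value, ...) on one line, values as JSON. step_arm: Moves the arm, as the interface text tells. Shifts and turns lie within -1 to 1; 1 stands for 0.1 m of shift or 90 degrees of turn. Its arguments: {"type":"object","properties":{"plan":{"type":"array"},"grip_force":{"type":"number"}},"required":["plan"]}

```bash
ls; mkdir -p pics
python3 - <<'E'
from station import telemetry, viewer, ctrl
import cv2
o=telemetry.get_obs(); print(o, ctrl.tcp_to_tips)
for n in("top","scene"):
    p=viewer.camera(n); cv2.imwrite(f"pics/{n}0.png",p["img"][:,:,::-1])
    print(n,p["fx"],p["cx"],p["cy"],p["R"],p["t"])
    for k in("wheel","tape","stylus","gauge","spanner","bearing","tape_roll","battery"):
        try:
            r=viewer.recognise(k,p); print(k,[(x["rect"],round(x["score"],2)) for x in r[:2]])
        except Exception as e: print(k,e)
print(telemetry.get_obs()["time_s"])
E
```

```text
pics
{'time_s': 0.0, 'qpos': array([ 1.08539789e+00,  3.00507747e-01,  1.52160681e+00, -1.98652650e-05,
        1.32072458e+00, -6.66311642e-02]), 'joint_vel': array([-9.53889356e-05, -2.26826787e-04,  3.33947360e-04,  7.50225784e-04,
        9.66525927e-04, -6.07324927e-04]), 'tau': array([-7.49063183e-04, -5.31810093e+01, -3.52744353e+01,  7.07768602e-02,
        2.43422430e-02, -9.95453934e-05]), 'ee_pos': array([0.22355005, 0.502234  , 0.22185534]), 'eef_rot': array([-3.14034765e+00, -6.37951714e-05,  2.72283027e+00]), 'force': array([0.16351095, 0.34140848, 0.21887481]), 'moment': array([0.03901372, 0.04400722, 0.0084333 ]), 'grip_force': 0.0, 'grip_width': 0.093706438193242} 0.017
top 497.8476050544751 279.40221613828436 204.65022495586012 [[ 0.02845843 -0.99957895 -0.00565999]
 [-0.97613787 -0.0265707  -0.21551996]
 [ 0.21527883  0.01165829 -0.97648303]] [0.03426316 0.58235124 1.04625554]
wheel [([244.3, 162.9, 348.6, 267.9], 0.57)]
tape [([243.7, 165.2, 344.7, 266.4], 0.79)]
stylus []
gauge [([276.4, 109.6, 335.0, 163.2], 0.81)]
spanner [([213.1, 201.5, 225.7, 266.6], 0.75)]
bearing [([365.5, 242.9, 383.8, 259.1], 0.45)]
tape_roll [([415.3, 214.8, 466.4, 263.1], 0.69)]
battery [([126.4, 196.9, 181.7, 253.9], 0.59), ([274.3, 107.9, 338.3, 167.7], 0.41)]
scene 458.1611267257757 279.61495717094965 203.64863976813504 [[ 0.37043433  0.92885238 -0.00341539]
 [ 0.79201942 -0.31778087 -0.52126822]
 [-0.48526657  0.19039059 -0.85338607]] [-0.26095472 -0.40295685  1.32994759]
wheel [([208.3, 157.9, 313.7, 251.3], 0.83)]
tape [([210.9, 156.2, 311.2, 252.8], 0.65)]
stylus [([250.8, 260.1, 319.2, 306.5], 0.81)]
gauge [([252.1, 250.5, 321.0, 309.1], 0.97)]
spanner [([314.7, 158.4, 342.6, 204.2], 0.82)]
bearing [([168.9, 214.9, 184.0, 226.1], 0.7)]
tape_roll [([86.5, 232.3, 143.2, 277.7], 0.62)]
battery [([352.5, 136.5, 413.0, 188.3], 0.76)]
0.9
```

View pics/top0.png

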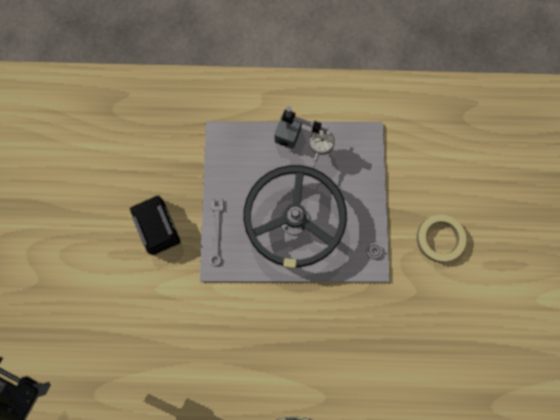

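View pics/scene0.png

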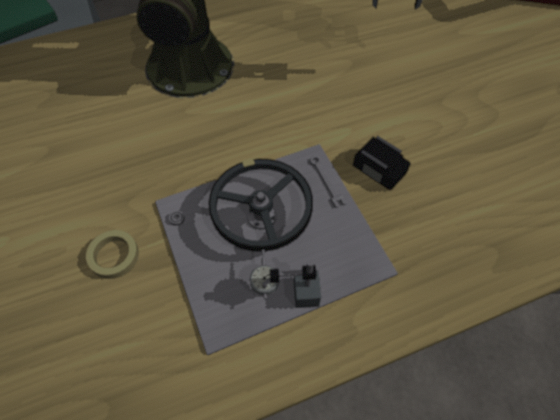

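The top picture shows the wheel's axle near (296,215), the tape at (290,263) on the robot's side, and the dial at (321,142) on the far side. The spokes point up, lower left and lower right. The spanner, bearing, tape roll and battery are all clear of the wheel.

```bash
cat > h.py <<'E'
import numpy as np, cv2
from scipy.optimize import least_squares
from station import viewer, telemetry
def cloud(p):
    v,u=np.mgrid[0:420,0:560]; z=p["z_map"].astype(float)
    c=np.stack([(u-p["cx"])/p["fx"]*z,(v-p["cy"])/p["fy"]*z,z],-1)
    return (c-p["t"])@p["R"]
def at(p,u,v,h):
    d=p["R"].T@np.array([(u-p["cx"])/p["fx"],(v-p["cy"])/p["fy"],1]); o=-p["R"].T@p["t"]
    return o+d*(h-o[2])/d[2]
def plane(p,h):
    v,u=np.mgrid[0:420,0:560]
    d=np.stack([(u-p["cx"])/p["fx"],(v-p["cy"])/p["fy"],np.ones(u.shape)],-1)@p["R"]; o=-p["R"].T@p["t"]
    return o+d*((h-o[2])/d[...,2])[...,None]
def tape_angle(p,c):
    X=plane(p,.082); r=np.hypot(X[...,0]-c[0],X[...,1]-c[1])
    h=cv2.cvtColor(p["img"],cv2.COLOR_RGB2HSV).astype(int)
    m=(r>.1)&(r<.112)&(h[...,1]>70)&(h[...,2]>110)&(h[...,0]<40)
    a=np.arctan2(X[...,1]-c[1],X[...,0]-c[0])[m]
    return np.angle(np.exp(1j*a).mean()) if len(a) else None, len(a), np.degrees(np.angle(np.exp(1j*(a-np.angle(np.exp(1j*a).mean()))))).std() if len(a) else 0
E
python3 - <<'E'
from h import *
for n in("top","scene"):
    p=viewer.camera(n); W=cloud(p); g=at(p,*((296,215) if n=="top" else (261,203)),.1)
    z=W[...,2]; r=np.hypot(W[...,0]-g[0],W[...,1]-g[1])
    m=(z>.076)&(z<.09)&(r>.08)&(r<.13)&(p["img"].sum(-1)<230)
    P=W[m][:,:2]
    f=lambda q:np.where(np.hypot(*(P-q[:2]).T)>q[2],1,1)*(np.abs(np.hypot(*(P-q[:2]).T)-.106))
    s=least_squares(f,g[:2].tolist()+[.106],loss="soft_l1",f_scale=.003); c=s.x[:2]
    print(n,"c",c,m.sum(),np.median(z[m]),"guess",g)
    print(tape_angle(p,c))
    # dial: bright low sat z~.084
    hsv=cv2.cvtColor(p["img"],cv2.COLOR_RGB2HSV)
    m=(z>.074)&(z<.095)&(hsv[...,2]>120)&(hsv[...,1]<80)&(r>.14)&(r<.23)
    d=W[m][:,:2].mean(0)-c; print("dial",m.sum(),d+c,np.hypot(*d),np.arctan2(d[1],d[0]))
    for k,b in (dict(spanner=[(218,205),(216,261)],bearing=[(376,251)]) if n=="top" else dict(spanner=[(337,203),(314,160)],bearing=[(176,218)])).items():
        print(k,[at(p,*q,.018)[:2].round(3) for q in b])
    if n=="top": # plate corners
        print([at(p,*q,.01)[:2].round(3) for q in((207,122),(384,122),(389,281),(201,281))])
    # spokes: fraction of solid on circle r=.085 at z.077
    X=plane(p,.077)
    im=p["img"]; 
    h=(z>.065)&(z<.085)
    rr=np.hypot(X[...,0]-c[0],X[...,1]-c[1]); k=h&(rr>.06)&(rr<.09)
    a=np.degrees(np.arctan2(X[...,1]-c[1],X[...,0]-c[0])[k]); print(np.histogram(a,36,(-180,180))[0])
E
```

```text
top c [0.55549173 0.01600858] 2155 0.08234560993375946 guess [0.5513982  0.01380634 0.1       ]
(np.float64(3.0565462381749993), 67, np.float64(3.996200139996746))
dial 242 [ 0.71919806 -0.03740467] 0.17219970116791278 -0.3153844906871435
spanner [array([0.587, 0.194]), array([0.456, 0.191])]
bearing [array([ 0.489, -0.172])]
[array([0.794, 0.233]), array([ 0.805, -0.197]), array([ 0.423, -0.202]), array([0.411, 0.224])]
[ 0  0  0  0 17 84 19  0  0  0  0  0  0  0  0  0 13 77 16  0  0  0  0  0
  0  0  0  0 21 84 14  0  0  0  0  0]
scene c [0.55959437 0.01340096] 2088 0.08085239964637742 guess [0.57651466 0.00911183 0.1       ]
(np.float64(3.050050731360238), 35, np.float64(3.443871229591197))
dial 16 [ 0.71912485 -0.05066995] 0.17191584511888425 -0.38190365818121846
spanner [array([0.594, 0.187]), array([0.461, 0.188])]
bearing [array([ 0.494, -0.17 ])]
[ 0  0  0  0 18 67 28  0  0  0  0  0  0  0  0  0 19 78 13  0  0  0  0  0
  0  0  0  0 24 61 17  0  0  0  0  0]
```

Run:
```python
from h import *
a=cv2.imread("pics/top0.png")[95:185,255:375]; b=cv2.imread("pics/scene0.png")[235:315,235:335]
a=cv2.resize(a,(480*5//4,450),interpolation=cv2.INTER_CUBIC)
cv2.imwrite("pics/crop.png",a)
p=viewer.camera("top"); q=viewer.camera("scene"); c=np.array([.5575,.0147])
for n,pp,u in(("top",p,(321,142)),("scene",q,(264,279))):
    d=at(pp,*u,.084)[:2]; print(n,d,np.hypot(*(d-c)),np.arctan2(*(d-c)[::-1]))
```

```text
top [ 0.72343341 -0.03918228] 0.17446259204613393 -0.3139807147403066
scene [ 0.73231553 -0.0436263 ] 0.18428897836164235 -0.3220309110530899
```

View pics/crop.png

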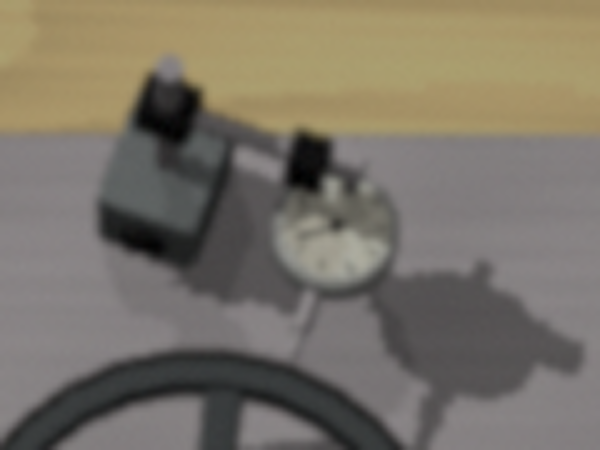

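step_arm(plan=[{"dz": -0.4, "claw": 1}, {"claw": 1}], grip_force=5)

```text
$.plan[0]: bad value
```

The crop shows the dial centre at about top-picture pixel (322,142). The stylus meets the tread near (314,167), so its bearing from the axle is about -0.32 rad.

step_arm(plan=[{"dx": 0, "dy": 0, "dz": -0.2, "rx": 0, "ry": 0, "rz": 0, "claw": 1}, {"dx": 0, "dy": 0, "dz": 0, "rx": 0, "ry": 0, "rz": 0, "claw": 1}], grip_force=5)

```text
time_s: 1.3
ee_pos: [0.224, 0.5031, 0.2444]
eef_rot: [3.138, 0.0, 2.723]
force: [0.2, 0.5, -0.3]
grip_width: 0.0815
grip_force: 0.0
```

Run:
```python
from h import *
p=viewer.camera("top"); c=np.array([.5575,.0147])
for u,h in(((314,167),.071),((322.2,142.4),.084)):
    d=at(p,*u,h)[:2]; print(d,np.hypot(*(d-c)),np.arctan2(*(d-c)[::-1]))
o=telemetry.get_obs(); print(o["time_s"],o["ee_pos"],o["eef_rot"],o["grip_width"])
```

```text
[ 0.66840407 -0.02499821] 0.11779499556883191 -0.34374041682713463
[ 0.72255739 -0.04188787] 0.1744881892897046 -0.33027985020361894
1.35 [0.22382941 0.50279909 0.24312552] [3.13957309e+00 1.41294140e-04 2.72283773e+00] 0.07751366888850313
```

step_arm(plan=[{"dx": 0, "dy": 0, "dz": 0, "rx": 0, "ry": 0, "rz": -0.0889, "claw": 1}, {"dx": 0, "dy": 0, "dz": 0, "rx": 0, "ry": 0, "rz": -0.0889, "claw": 1}, {"dx": 0, "dy": 0, "dz": 0, "rx": 0, "ry": 0, "rz": -0.0889, "claw": 1}, {"dx": -0.26, "dy": -0.32, "dz": 0, "rx": 0, "ry": 0, "rz": 0, "claw": 1}, {"dx": -0.26, "dy": -0.32, "dz": 0, "rx": 0, "ry": 0, "rz": 0, "claw": 1}, {"dx": -0.26, "dy": -0.32, "dz": 0, "rx": 0, "ry": 0, "rz": 0, "claw": 1}, {"dx": -0.26, "dy": -0.32, "dz": 0, "rx": 0, "ry": 0, "rz": 0, "claw": 1}, {"dx": -0.26, "dy": -0.32, "dz": 0, "rx": 0, "ry": 0, "rz": 0, "claw": 1}, {"dx": -0.26, "dy": -0.32, "dz": 0, "rx": 0, "ry": 0, "rz": 0, "claw": 1}, {"dx": -0.26, "dy": -0.32, "dz": 0, "rx": 0, "ry": 0, "rz": 0, "claw": 1}])

```text
time_s: 2.35
ee_pos: [0.4063, 0.2769, 0.2417]
eef_rot: [-3.141, -0.0, -3.141]
force: [0.7, 0.3, 0.4]
grip_width: 0.0005
grip_force: 0.0
```

step_arm(plan=[{"dx": -0.26, "dy": -0.32, "dz": 0, "rx": 0, "ry": 0, "rz": 0, "claw": 1}, {"dx": -0.26, "dy": -0.32, "dz": 0, "rx": 0, "ry": 0, "rz": 0, "claw": 1}, {"dx": -0.26, "dy": -0.32, "dz": 0, "rx": 0, "ry": 0, "rz": 0, "claw": 1}, {"dx": -0.26, "dy": -0.32, "dz": 0.1, "rx": 0, "ry": 0, "rz": 0, "claw": 1}, {"dx": -0.26, "dy": -0.32, "dz": 0.1, "rx": 0, "ry": 0, "rz": 0, "claw": 1}, {"dx": -0.26, "dy": -0.32, "dz": 0.1, "rx": 0, "ry": 0, "rz": 0, "claw": 1}, {"dx": 0, "dy": 0, "dz": 0.1, "rx": 0, "ry": 0, "rz": 0, "claw": 1}, {"dx": 0, "dy": 0, "dz": 0.1, "rx": 0, "ry": 0, "rz": 0, "claw": 1}, {"dx": 0, "dy": 0, "dz": 0, "rx": 0, "ry": 0, "rz": 0, "claw": 1}])

```text
time_s: 3.25
ee_pos: [0.5606, 0.0872, 0.1906]
eef_rot: [-3.141, -0.003, -3.141]
force: [0.4, -0.0, 0.4]
grip_width: 0.0005
grip_force: 0.0
```

step_arm(plan=[{"dx": -0.03, "dy": -0.03, "dz": 0.4, "rx": 0, "ry": 0, "rz": 0, "claw": 1}, {"dx": 0, "dy": 0, "dz": 0.3, "rx": 0, "ry": 0, "rz": 0, "claw": 1}, {"dx": 0, "dy": 0, "dz": 0.2, "rx": 0, "ry": 0, "rz": 0, "claw": 1}, {"dx": 0, "dy": 0, "dz": 0.2, "rx": 0, "ry": 0, "rz": 0, "claw": 1}, {"dx": 0, "dy": 0, "dz": 0, "rx": 0, "ry": 0, "rz": 0, "claw": 1}])

```text
time_s: 3.75
ee_pos: [0.5632, 0.0845, 0.0806]
eef_rot: [-3.141, -0.003, -3.14]
force: [0.2, 0.3, -0.3]
grip_width: 0.0003
grip_force: 0.0
```

Run:
```python
from h import *
o=telemetry.get_obs(); print(o["time_s"],o["ee_pos"],o["eef_rot"],o["force"])
p=viewer.camera("wrist"); cv2.imwrite("pics/w.png",p["img"][:,:,::-1])
p=viewer.camera("top"); print(tape_angle(p,(.5575,.0147)))
```

```text
3.75 [0.56318739 0.08450596 0.08063012] [-3.14136441 -0.00349164 -3.13996315] [ 0.23962867  0.25786238 -0.25747669]
(None, 0, 0)
```

View pics/w.png

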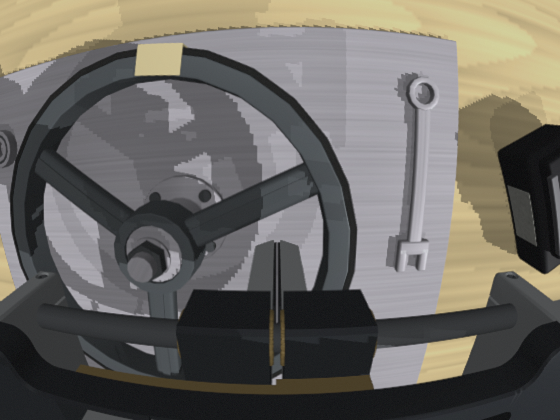

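The wrist view shows the closed fingers in the window at about (277,270), clear of the rim. The next spoke is ahead, from (200,220) to (310,180), with the tape at (158,60). Next is the flick.

step_arm(plan=[{"dx": 0.057, "dy": 0, "dz": 0, "rx": 0, "ry": 0, "rz": 0, "claw": 1}, {"dx": 0.097, "dy": -0.007, "dz": 0, "rx": 0, "ry": 0, "rz": 0, "claw": 1}, {"dx": 0.108, "dy": -0.024, "dz": 0, "rx": 0, "ry": 0, "rz": 0, "claw": 1}, {"dx": 0.102, "dy": -0.04, "dz": 0, "rx": 0, "ry": 0, "rz": 0, "claw": 1}, {"dx": 0.095, "dy": -0.056, "dz": 0, "rx": 0, "ry": 0, "rz": 0, "claw": 1}, {"dx": 0.084, "dy": -0.069, "dz": 0, "rx": 0, "ry": 0, "rz": 0, "claw": 1}, {"dx": -0.05, "dy": 0.03, "dz": -0.1, "rx": 0, "ry": 0, "rz": 0, "claw": 1}, {"dx": 0, "dy": 0, "dz": -0.3, "rx": 0, "ry": 0, "rz": 0, "claw": 1}, {"dx": 0, "dy": 0, "dz": -0.3, "rx": 0, "ry": 0, "rz": 0, "claw": 1}])

```text
time_s: 4.75
ee_pos: [0.5157, 0.067, 0.154]
eef_rot: [3.142, -0.0, 3.142]
force: [-0.7, -0.3, -0.0]
grip_width: 0.0007
grip_force: 0.0
```

Run:
```python
from h import *
o=telemetry.get_obs(); print(o["time_s"],o["ee_pos"],o["force"])
for i in range(5):
    for n in("scene","top"):
        t=telemetry.get_obs()["time_s"]; p=viewer.camera(n); print(n,t,tape_angle(p,(.5575,.0147)))
```

```text
4.75 [0.51567465 0.0669839  0.15398759] [-0.69203625 -0.25548232 -0.00114511]
scene 4.75 (np.float64(-1.7215879237314493), 50, np.float64(3.5538473686458314))
top 4.8 (np.float64(-1.6187767602364318), 58, np.float64(3.9537503242821406))
scene 4.85 (np.float64(-1.4988604584650127), 54, np.float64(3.572815096325238))
top 4.9 (np.float64(-1.3930576356405842), 57, np.float64(3.9037705226752974))
scene 4.95 (np.float64(-1.2784496085150547), 56, np.float64(3.6485772398899976))
top 5.0 (np.float64(-1.166170992757894), 62, np.float64(4.017683588215766))
scene 5.05 (np.float64(-1.0600042464386135), 60, np.float64(3.7309395541744306))
top 5.1 (np.float64(-0.947737029702969), 58, np.float64(3.9046194033719197))
scene 5.15 (np.float64(-0.8442669998219259), 58, np.float64(3.6304863711485704))
top 5.2 (np.float64(-0.7278042574218482), 57, np.float64(4.012679687228233))
```

step_arm(plan=[{"dx": 0.056, "dy": 0.2, "dz": 0, "rx": 0, "ry": 0, "rz": 0, "claw": 1}, {"dx": 0.056, "dy": 0.195, "dz": 0, "rx": 0, "ry": 0, "rz": 0, "claw": 1}, {"dx": 0, "dy": 0, "dz": 0.25, "rx": 0, "ry": 0, "rz": 0, "claw": 1}, {"dx": 0, "dy": 0, "dz": 0.15, "rx": 0, "ry": 0, "rz": 0, "claw": 1}, {"dx": 0, "dy": 0, "dz": 0.05, "rx": 0, "ry": 0, "rz": 0, "claw": 1}, {"dx": 0, "dy": 0, "dz": 0, "rx": 0, "ry": 0, "rz": 0, "claw": 1}, {"dx": 0, "dy": 0, "dz": 0, "rx": 0, "ry": 0, "rz": 0, "claw": 1}])

```text
time_s: 5.95
ee_pos: [0.5046, 0.1063, 0.1081]
eef_rot: [3.141, 0.001, 3.141]
force: [-0.1, 1.1, -0.5]
grip_width: 0.0003
grip_force: 0.0
```

Run:
```python
from h import *
o=telemetry.get_obs(); print(o["time_s"],o["ee_pos"],o["force"])
T=[];A=[]
for i in range(28):
    for n in("scene","top"):
        t=telemetry.get_obs()["time_s"]; p=viewer.camera(n); a=tape_angle(p,(.5575,.0147))
        if a[1]>25: T.append(t);A.append(a[0])
A=np.unwrap(A); q=np.polyfit(np.array(T)-T[-1],A,2)
print(len(T),T[0],T[-1],A[0],A[-1],q, (A-np.polyval(q,np.array(T)-T[-1])).std(), telemetry.get_obs()["time_s"])
```

```text
5.95 [0.5045695  0.10633909 0.10807169] [-0.05504433  1.07702634 -0.54933443]
36 5.95 8.7 0.8759849802339297 6.352164660679733 [-0.03462784  1.89032789  6.34237865] 0.006922980284125949 8.75
```

step_arm(plan=[{"dx": 0, "dy": 0, "dz": 0.03, "rx": 0, "ry": 0, "rz": 0, "claw": 1}, {"dx": 0, "dy": 0, "dz": 0.02, "rx": 0, "ry": 0, "rz": 0, "claw": 1}, {"dx": 0, "dy": 0, "dz": 0, "rx": 0, "ry": 0, "rz": 0, "claw": 1}, {"dx": 0, "dy": 0, "dz": 0, "rx": 0, "ry": 0, "rz": 0, "claw": 1}, {"dx": 0, "dy": 0, "dz": 0, "rx": 0, "ry": 0, "rz": 0, "claw": 1}, {"dx": 0, "dy": 0, "dz": 0, "rx": 0, "ry": 0, "rz": 0, "claw": 1}, {"dx": 0, "dy": 0, "dz": 0, "rx": 0, "ry": 0, "rz": 0, "claw": 1}, {"dx": 0, "dy": 0, "dz": 0, "rx": 0, "ry": 0, "rz": 0, "claw": 1}, {"dx": 0, "dy": 0, "dz": 0, "rx": 0, "ry": 0, "rz": 0, "claw": 1}, {"dx": 0, "dy": 0, "dz": 0, "rx": 0, "ry": 0, "rz": 0, "claw": 1}])

```text
time_s: 9.75
ee_pos: [0.5042, 0.1064, 0.1024]
eef_rot: [-3.142, 0.0, -3.141]
force: [-0.8, -0.8, 0.2]
grip_width: 0.0006
grip_force: 0.0
```

step_arm(plan=[{"dx": 0, "dy": 0, "dz": 0, "rx": 0, "ry": 0, "rz": 0, "claw": 1}, {"dx": 0, "dy": 0, "dz": 0, "rx": 0, "ry": 0, "rz": 0, "claw": 1}, {"dx": 0, "dy": 0, "dz": 0, "rx": 0, "ry": 0, "rz": 0, "claw": 1}, {"dx": 0, "dy": 0, "dz": 0, "rx": 0, "ry": 0, "rz": 0, "claw": 1}, {"dx": 0, "dy": 0, "dz": 0, "rx": 0, "ry": 0, "rz": 0, "claw": 1}, {"dx": 0, "dy": 0, "dz": 0, "rx": 0, "ry": 0, "rz": 0, "claw": 1}])

```text
time_s: 10.35
ee_pos: [0.5042, 0.1064, 0.1024]
eef_rot: [-3.142, 0.0, -3.141]
force: [0.5, 0.6, 0.6]
grip_width: 0.0007
grip_force: 0.0
```

Run:
```python
from h import *
o=telemetry.get_obs(); print(o["time_s"],o["ee_pos"],o["force"])
T=[];A=[]
for i in range(6):
    for n in("scene","top"):
        t=telemetry.get_obs()["time_s"]; p=viewer.camera(n); a=tape_angle(p,(.5575,.0147))
        if a[1]>25: T.append(t);A.append(a[0])
A=np.unwrap(A); print(np.round(A,2))
q=np.polyfit(np.array(T),A,1); print(q, "t at stylus",(-.335-q[1])/q[0], "now",telemetry.get_obs()["time_s"])
```

```text
10.35 [0.50420759 0.10639064 0.10244808] [0.51795734 0.58272113 0.56123062]
[3.09 3.27 3.44 3.6  3.78 3.94]
[  1.70567214 -14.64561483] t at stylus 8.390014970688332 now 10.95
```

step_arm(plan=[{"dx": 0, "dy": 0, "dz": 0, "rx": 0, "ry": 0, "rz": 0, "claw": 1}, {"dx": 0, "dy": 0, "dz": 0, "rx": 0, "ry": 0, "rz": 0, "claw": 1}, {"dx": 0, "dy": 0, "dz": 0, "rx": 0, "ry": 0, "rz": 0, "claw": 1}, {"dx": 0, "dy": 0, "dz": 0, "rx": 0, "ry": 0, "rz": 0, "claw": 1}, {"dx": 0, "dy": 0, "dz": 0, "rx": 0, "ry": 0, "rz": 0, "claw": 1}, {"dx": 0, "dy": 0, "dz": 0, "rx": 0, "ry": 0, "rz": 0, "claw": 1}, {"dx": 0, "dy": 0, "dz": 0, "rx": 0, "ry": 0, "rz": 0, "claw": 1}, {"dx": 0, "dy": 0, "dz": 0, "rx": 0, "ry": 0, "rz": 0, "claw": 1}, {"dx": 0, "dy": 0, "dz": 0.02, "rx": 0, "ry": 0, "rz": 0, "claw": 1}, {"dx": 0, "dy": 0, "dz": 0.03, "rx": 0, "ry": 0, "rz": 0, "claw": 1}])

```text
time_s: 11.95
ee_pos: [0.5051, 0.1068, 0.099]
eef_rot: [3.141, 0.003, -3.141]
force: [-3.1, 8.5, 37.5]
grip_width: 0.0004
grip_force: 18.4
```

step_arm(plan=[{"dx": 0, "dy": 0, "dz": 0.01, "rx": 0, "ry": 0, "rz": 0, "claw": 1}, {"dx": 0, "dy": 0, "dz": 0, "rx": 0, "ry": 0, "rz": 0, "claw": 1}, {"dx": 0, "dy": 0, "dz": 0, "rx": 0, "ry": 0, "rz": 0, "claw": 1}])

```text
time_s: 12.25
ee_pos: [0.506, 0.1073, 0.0991]
eef_rot: [3.14, 0.005, -3.142]
force: [-4.3, 5.4, 26.0]
grip_width: 0.0008
grip_force: 12.7
```

Run:
```python
from h import *
o=telemetry.get_obs(); print(o["time_s"],o["ee_pos"],o["force"])
for n in("scene","top","scene","top"):
        p=viewer.camera(n); print(tape_angle(p,(.5575,.0147)))
cv2.imwrite("pics/t2.png",cv2.resize(p["img"][95:275,235:375,::-1],None,fx=3.3,fy=3.3,interpolation=cv2.INTER_CUBIC))
```

```text
12.25 [0.50595627 0.10727408 0.09909579] [-4.32453946  5.35639546 26.01278939]
(np.float64(-0.6929341489494747), 61, np.float64(3.7327000229225984))
(np.float64(-0.6810626362223727), 55, np.float64(3.8510198339295494))
(np.float64(-0.6929341489494747), 61, np.float64(3.7327000229225984))
(np.float64(-0.6810626362223727), 55, np.float64(3.8510198339295494))
```

View pics/t2.png

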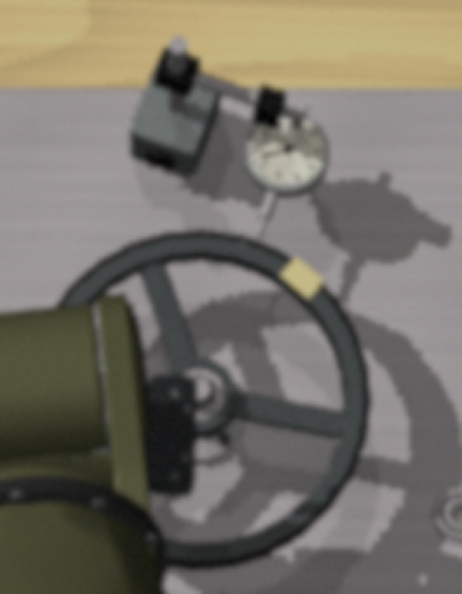

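The tape has stopped at about crop pixel (302,278), 0.35 rad short of the stylus at (260,240). I'll ease it round with lighter pressure.

step_arm(plan=[{"dx": 0, "dy": 0, "dz": -0.014, "rx": 0, "ry": 0, "rz": 0, "claw": 1}, {"dx": 0.053, "dy": -0.032, "dz": 0, "rx": 0, "ry": 0, "rz": 0, "claw": 1}, {"dx": 0.051, "dy": -0.035, "dz": 0, "rx": 0, "ry": 0, "rz": 0, "claw": 1}, {"dx": 0.049, "dy": -0.038, "dz": 0, "rx": 0, "ry": 0, "rz": 0, "claw": 1}, {"dx": 0.047, "dy": -0.04, "dz": 0, "rx": 0, "ry": 0, "rz": 0, "claw": 1}, {"dx": 0.045, "dy": -0.043, "dz": 0, "rx": 0, "ry": 0, "rz": 0, "claw": 1}, {"dx": 0.042, "dy": -0.046, "dz": 0, "rx": 0, "ry": 0, "rz": 0, "claw": 1}, {"dx": 0, "dy": 0, "dz": 0, "rx": 0, "ry": 0, "rz": 0, "claw": 1}])

```text
time_s: 13.25
ee_pos: [0.4763, 0.0827, 0.0992]
eef_rot: [3.141, 0.003, 3.141]
force: [-0.3, 0.7, 12.7]
grip_width: 0.0006
grip_force: 6.3
```

Run:
```python
from h import *
o=telemetry.get_obs(); print(o["time_s"],o["ee_pos"],o["force"])
for n in("scene","top","scene","top"):
        p=viewer.camera(n); print(tape_angle(p,(.5575,.0147)))
cv2.imwrite("pics/t3.png",cv2.resize(p["img"][110:200,265:375,::-1],None,fx=6,fy=6,interpolation=cv2.INTER_CUBIC))
```

```text
13.25 [0.47630276 0.08274986 0.09917445] [-0.31366139  0.68310657 12.66806554]
(np.float64(-0.33547330581395285), 63, np.float64(3.4526197228170794))
(np.float64(-0.31854072573005093), 56, np.float64(3.8257107530974603))
(np.float64(-0.343661799791441), 68, np.float64(3.717439563521848))
(np.float64(-0.32036089616474156), 59, np.float64(4.009103936840804))
```

View pics/t3.png

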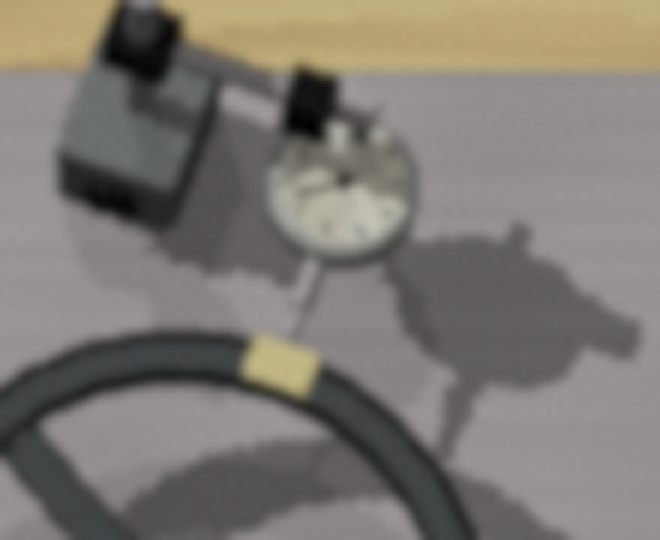

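The tape, with its outer edge from (250,338) to (322,355), is centred on the stylus at (294,338). Lifting off now.

step_arm(plan=[{"dx": 0, "dy": 0, "dz": -0.02, "rx": 0, "ry": 0, "rz": 0, "claw": 1}, {"dx": 0, "dy": 0, "dz": -0.1, "rx": 0, "ry": 0, "rz": 0, "claw": 1}, {"dx": 0, "dy": 0, "dz": -0.3, "rx": 0, "ry": 0, "rz": 0, "claw": 1}, {"dx": 0, "dy": 0, "dz": -0.3, "rx": 0, "ry": 0, "rz": 0, "claw": 1}, {"dx": 0, "dy": 0, "dz": 0, "rx": 0, "ry": 0, "rz": 0, "claw": 1}, {"dx": 0, "dy": 0, "dz": 0, "rx": 0, "ry": 0, "rz": 0, "claw": 1}, {"dx": 0, "dy": 0, "dz": 0, "rx": 0, "ry": 0, "rz": 0, "claw": 1}])

```text
time_s: 14.15
ee_pos: [0.475, 0.083, 0.169]
eef_rot: [-3.141, -0.002, -3.141]
force: [-0.5, -0.8, -0.4]
grip_width: 0.0005
grip_force: 0.0
```

Run:
```python
from h import *
from station import hand_in
A=[]
for i in range(6):
    p=viewer.camera("top"); A.append(tape_angle(p,(.5575,.0147))[0])
print(A,telemetry.get_obs()["ee_pos"])
if abs(A[-1]+.33)<.05 and abs(A[-1]-A[0])<.008: print(hand_in())
```

```text
[np.float64(-0.29792098339281703), np.float64(-0.2957802606032836), np.float64(-0.29215913514646324), np.float64(-0.29042198912557804), np.float64(-0.29042198912557804), np.float64(-0.28622843575831164)] [0.47536881 0.0829778  0.16944514]
```

The wheel is still creeping at about 0.04 rad/s, so I did not hand in. I'll press again, ease it back slightly and release more softly.

step_arm(plan=[{"dx": 0, "dy": 0, "dz": 0.35, "rx": 0, "ry": 0, "rz": 0, "claw": 1}, {"dx": 0, "dy": 0, "dz": 0.28, "rx": 0, "ry": 0, "rz": 0, "claw": 1}, {"dx": 0, "dy": 0, "dz": 0.07, "rx": 0, "ry": 0, "rz": 0, "claw": 1}, {"dx": 0, "dy": 0, "dz": 0.015, "rx": 0, "ry": 0, "rz": 0, "claw": 1}, {"dx": 0, "dy": 0, "dz": 0, "rx": 0, "ry": 0, "rz": 0, "claw": 1}])

```text
time_s: 14.95
ee_pos: [0.4756, 0.0835, 0.0993]
eef_rot: [3.141, 0.0, -3.141]
force: [-4.0, 3.4, 6.3]
grip_width: 0.0006
grip_force: 3.4
```

Run:
```python
from h import *
o=telemetry.get_obs(); print(o["time_s"],o["ee_pos"],o["force"])
for i in range(3):
    p=viewer.camera("top"); print(tape_angle(p,(.5575,.0147))[0])
```

```text
14.95 [0.47561829 0.08354551 0.09925234] [-4.00856037  3.38364341  6.34153906]
-0.3059920314664138
-0.3059920314664138
-0.3064551066240451
```

step_arm(plan=[{"dx": 0, "dy": 0, "dz": -0.003, "rx": 0, "ry": 0, "rz": 0, "claw": 1}, {"dx": 0, "dy": 0, "dz": 0, "rx": 0, "ry": 0, "rz": 0, "claw": 1}, {"dx": 0, "dy": 0, "dz": -0.003, "rx": 0, "ry": 0, "rz": 0, "claw": 1}, {"dx": 0, "dy": 0, "dz": 0, "rx": 0, "ry": 0, "rz": 0, "claw": 1}, {"dx": 0, "dy": 0, "dz": 0, "rx": 0, "ry": 0, "rz": 0, "claw": 1}, {"dx": 0, "dy": 0, "dz": -0.01, "rx": 0, "ry": 0, "rz": 0, "claw": 1}, {"dx": 0, "dy": 0, "dz": -0.05, "rx": 0, "ry": 0, "rz": 0, "claw": 1}, {"dx": 0, "dy": 0, "dz": -0.2, "rx": 0, "ry": 0, "rz": 0, "claw": 1}, {"dx": 0, "dy": 0, "dz": 0, "rx": 0, "ry": 0, "rz": 0, "claw": 1}])

```text
time_s: 16.0
ee_pos: [0.4765, 0.083, 0.1269]
eef_rot: [3.141, 0.003, -3.142]
force: [0.3, 1.3, 0.7]
grip_width: 0.0003
grip_force: 0.0
```

Run:
```python
from h import *
from station import hand_in
A=[];B=[]
for i in range(8):
    A.append(tape_angle(viewer.camera("top"),(.5575,.0147))[0]); B.append(tape_angle(viewer.camera("scene"),(.5575,.0147))[0])
print(np.round(A,4),np.round(B,4),telemetry.get_obs()["ee_pos"])
if abs(A[-1]+.32)<.03 and abs(A[-1]-A[0])<.007: print(hand_in())
```

```text
[-0.3021 -0.2979 -0.3    -0.2979 -0.3001 -0.3001 -0.3001 -0.2979] [-0.3186 -0.3168 -0.3168 -0.3168 -0.3168 -0.3168 -0.3168 -0.3168] [0.47553227 0.08297446 0.12494952]
the job is handed in; nothing more can be done
None
```

I handed the job in with the wheel at rest and the tape about 2–4 mm from the stylus by the cameras, after two free passes, a fingertip brake and a small ease; the first lift-off left it creeping, so I pressed the rim once more to settle it.

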